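# Sweep the locknuts into the tilt-out bin and shut it

### The arm

A 7-joint arm with a two-finger parallel gripper is mounted at the origin on the work surface. World frame = base frame: x ahead of the robot, y to its left, z up, the work surface at z = 0. Lengths are in m, angles in rad, forces in N, time in s.
With the tool pointing down it reaches from about 0.4 to 0.85 m from the base axis. Payload 4.5 kg.
Tool frame: the origin (TCP) lies midway between the tips of the shut fingers; the grasp point (between the pads) lies 19 mm behind it; z points along the fingers, y is the direction in which the jaws open and shut (so a half turn about z gives the same grasp; the last joint's range is limited). The gripper opens to 88 mm and grips with 3 to 60 N. Pads are 18 mm wide; open, the fingers measure 123 mm over their backs; the gripper's body (75 mm by 187 mm) begins 45 mm behind the grasp point.
Start: joints at [1.319, 0.689, -0.195, 1.565, 0.157, 0.902, -0.215], TCP at [0.176, -0.6, 0.239] pointing down, gripper open.
Joint ranges: [-3.01, 3.01], [-0.46, 2.08], [-1.47, 1.51], [0.13, 2.56], [-1, 4.14], [0.04, 2.09], [-2.66, 2.66]. Speed limits (rad/s): [2.57, 2.57, 3.14, 3.14, 3.14, 3.14, 3.14].

### API

Orientations are given as a unit quaternion [x, y, z, w].
In Python, from plant import get_state, snapshot, finish_job, regions_of gives the robot as it stands.
- The arm moves only by the tool send_rows, never from a script. Its argument "series" is a list of rows, each an object of numbers: "grip": the opening, from 0 (shut) to 1 (fully open); "dx", "dy", "dz": the shift along the tool's x, y, z in mm; "turn": the turn about the tool's z in rad. A call has 1 to 20 rows; each row shifts and turns the commanded pose from where the row before left it, along the tool's axes as they then stand; what a row does not reach is not made up. A row lasts 1/10 s, in which the tool goes at most 50 mm and 8.59 degrees, less where a joint would pass 70% of its speed; a pose out of reach is approached as far as the arm can. A call is refused whole if a number of a shift passes 50 or a number of a turn 0.15, either way. A call with a gripper value outside its range is refused whole. The fingers move at their own pace and stop on an object; "force" is the grip in N (left out, the last holds). Time passes only in rows, so rows that do not move let the fingers close. It gives the time, the measured TCP pose, the force and the opening at its end, in the units of the state.
- get_state(): the state, without advancing time (a new reading comes with each control period).
- snapshot(name): name is "scene" or "top" or "wrist"; returns a dict with "img" (420x560x3 uint8, red, green, blue), "depth" (420x560 float32, m along the optical axis (not along the pixel's ray), 0 where there is no reading), "fov_y" (degrees; the focal length in pixels is half the picture's height over the tangent of half this angle, whatever the lens; pixels are square), "cx", "cy" (the principal point, pixels), "R" (3x3) and "t" (3): a world point X has camera coordinates R X + t. Camera axes: x right, y down, z forward; pixel columns grow to the right and rows downward; lengths in m; the calibration is good to about 2 mm. A picture is of the moment at which its call begins.
- finish_job(): hands the job in, once; it reports no verdict.
Trained networks look in a picture, given as the dict that the camera call returned (one of the last four; its "shot" number tells which), for a name from the list of things; names that differ only in an ending like _2 or _b are one class to them, and where a whole thing is asked for, a point or a joint stands for the part that bears it (a point fixed in the world has none). Each returns a list of dicts, best first, with "score" (0 to 1); they miss things now and then, are a little off and sometimes report something else, mostly with a low value. They report only what shows in the picture. A call takes as long as a camera call.
- regions_of(picture, target): "pixels" (420x560 bool, what is visible of it) and "extent" ([left, top, right, bottom] in pixels, round what is visible of it).
The state is a dict: "clock": time; "q": joint angles; "qd": joint speeds; "joint_torque": joint torques, N m; "tool_pos": TCP position; "eef_rot": TCP orientation; "contact_force": force on the tool from outside, world axes, zero at the start; "moment": the same for the moment, N m; "opening": opening from 0.0 (shut) to 1.0 (fully open).
Only numpy, scipy, OpenCV 4.12 (cv2) and the standard library are available. Lean on these libraries where they do the work, as an engineer would, in place of code of your own. Each camera call takes 0.05 s, during which the arm holds its last target.

### The job

With your fingers, sweep the three loose blue headset locknuts off the front edge of the raised plywood shelf so that they drop into the open black tilt-out bin below that edge, then push the bin fully shut with the nuts inside. Only sweep and push: do not pick up or lift the nuts, and leave the seat post clamp, tire levers, jar and the other things around where they are.

Things in the scene. Friction and masses are not known exactly. Their poses are not given: they have to be found in the camera images.
- rack: raised birch plywood shelf fixed on the table, 220 mm deep (x) by 364 mm wide (y), its flat unfenced top 120 mm above the table; origin on the table under the middle of its front edge; x points from the front edge (nearest the robot) towards its back, y along the front edge, z up. Its open front holds the tilt-out bin
- deck_edge (a point): middle of the shelf top's front edge, 120 mm above the table, axes as the shelf's
- bin (a joint): tilt-out bin angle in rad: 0 fully shut (front panel upright, flush with the shelf's front edge), 0.6 to 0.75 at the start (tilted out towards the robot), at most 0.8. Hinge axis along the shelf's y, through the panel's lower front edge, 12 mm above the table. It stays where it is left by friction; 2 to 5 N at the rim, pushed towards the shelf's +x, shuts it
- bin_rim (a point): middle of the top edge of the bin's front panel, on its outer (robot) side, 94 mm from the hinge; the panel is 330 mm wide. When open it stands about 53 to 64 mm in front of the shelf edge and about 80 to 90 mm above the table: the nuts fall through this gap. Shut, it is 106 mm above the table, just under the shelf top (12 mm thick)
- bin_floor (a point): centre of the bin's inner floor; the point's axes turn with the bin: y along its width, x to the back, z up when shut. Inside the bin is about 72 mm deep (x), 322 mm wide (y); front panel 94 mm high, back wall 50 mm, back wall below the shelf
- nut1: loose blue-finished steel headset locknut, a hollow hexagonal ring lying flat on the shelf: 32 mm across the flats, 37 mm across the corners, 24 mm hole, 10 mm high, about 30 g; origin at the centre of its underside, z up. Starts on the shelf top, 60 to 115 mm behind the front edge, within 125 mm of its middle; neighbours (nuts or clamp) lie in separate columns with centres at least 55 mm apart along the edge
- nut2: loose blue-finished steel headset locknut, a hollow hexagonal ring lying flat on the shelf: 32 mm across the flats, 37 mm across the corners, 24 mm hole, 10 mm high, about 30 g; origin at the centre of its underside, z up. Starts on the shelf top, 60 to 115 mm behind the front edge, within 125 mm of its middle; neighbours (nuts or clamp) lie in separate columns with centres at least 55 mm apart along the edge
- nut3: loose blue-finished steel headset locknut, a hollow hexagonal ring lying flat on the shelf: 32 mm across the flats, 37 mm across the corners, 24 mm hole, 10 mm high, about 30 g; origin at the centre of its underside, z up. Starts on the shelf top, 60 to 115 mm behind the front edge, within 125 mm of its middle; neighbours (nuts or clamp) lie in separate columns with centres at least 55 mm apart along the edge
- clamp: bystander: aluminium seat post clamp, ring 38 mm across and 16 mm high with a lug reaching 28 mm from the centre and a small red lever, standing on the shelf in the same row as the nuts; origin at the centre of its underside; leave alone
- levers: bystander: pair of yellow tire levers clipped together, 118 mm long, 17 mm wide, 12 mm high, lying along the shelf's back edge; origin under the middle; leave alone
- jar: bystander: glass jar with steel screw lid, 68 mm across, 85 mm high, on the table left (+y) of the shelf; origin at the centre of its underside
- wrench: bystander: steel pedal wrench 240 mm long on the table right (-y) of the shelf, roughly along x
- oil: bystander: green chain oil bottle, 44 mm across, 110 mm high, on the table left of the shelf behind the jar; origin at the centre of its underside
- tin: bystander: small round tin, 60 mm across, 50 mm high, on the table right of the shelf; origin at the centre of its underside

How it is judged:
By the outcome, as a careful person would: the job done as asked, in the order asked, and still so for the second after the job is handed in, with the robot touching nothing.
It also fails if it takes over 59 s, if anything falls off the work surface, if the arm or the gripper's body presses on something with over 40 N, if the wrist force passes 120 N, or if a joint passes its speed limit or range.

## Working session

There is one attempt and no reset: what is moved stays moved. The work goes in short steps, Python scripts to look and compute and a tool call to move; the robot and the scene stay as the last step left them, time stands still between calls to the robot, and variables do not carry over. Pictures are saved under pics/ and viewed, and the job is handed in when it is done.

Besides the shell and the picture viewer there is one more tool, called after "Emit:" as name(argument=value, ...), one argument or row to a line, values as JSON. send_rows: Moves the arm, as the interface text tells. Its arguments: {"type":"object","properties":{"series":{"type":"array","items":{"type":"object","properties":{"grip":{"type":"number"},"dx":{"type":"number"},"dy":{"type":"number"},"dz":{"type":"number"},"turn":{"type":"number"}}}},"force":{"type":"number"}},"required":["series"]}

```bash
mkdir -p pics; ls; cat > h.py <<'E'
import numpy as np, cv2
from plant import *
def save(p,n,s=1.4):
    im=cv2.cvtColor(p['img'],cv2.COLOR_RGB2BGR); cv2.imwrite('pics/'+n,im)
def world(p,u,v):
    u=np.asarray(u);v=np.asarray(v)
    f=p['img'].shape[0]/2/np.tan(np.radians(p['fov_y'])/2)
    d=p['depth'][v,u]
    c=np.stack([(u-p['cx'])*d/f,(v-p['cy'])*d/f,d],-1)
    return (c-p['t'])@p['R'], d>0
E
python3 - <<'E'
from h import *
print(get_state())
for n in ['scene','top']:
    p=snapshot(n); save(p,n+'0.png'); print(n,p['fov_y'],p['cx'],p['cy'],p['t'],p['R'])
    for t in ['nut1','clamp','rack','bin','levers','jar']:
        for r in regions_of(p,t)[:4]:
            v,u=np.where(r['pixels']); w,ok=world(p,u,v); w=w[ok]
            print(t,round(r['score'],2),r['extent'],len(u),np.median(w,0).round(3),np.percentile(w,2,0).round(3),np.percentile(w,98,0).round(3))
E
```

```text
pics
{'clock': 0.0, 'q': array([ 1.31880747,  0.68998689, -0.19449734,  1.56632796,  0.1573394 ,
        0.90247689, -0.21510406]), 'qd': array([ 0.00027303, -0.00126489,  0.00075309, -0.00121124, -0.00085197,
       -0.00186684, -0.00028709]), 'joint_torque': array([ 5.03220926e-04, -5.27559221e+01, -1.26697876e+00, -1.53432101e+01,
       -5.27083862e-02,  6.62515798e-03,  1.76433932e-04]), 'tool_pos': array([ 0.17595825, -0.59907665,  0.23791207]), 'eef_rot': array([ 9.89801141e-01,  1.42453104e-01, -2.11145371e-04, -8.77348598e-04]), 'contact_force': array([ 0.0768585 , -0.26783646,  0.30953649]), 'moment': array([0.00302136, 0.02120822, 0.00176542]), 'opening': 1.0007784360888046}
scene 49.76882879126416 282.54893921369836 207.21690766842346 [-0.55045478 -0.2165408   1.13535009] [[ 0.84163037  0.54000304  0.00741853]
 [ 0.46008544 -0.70974483 -0.53346383]
 [-0.28280683  0.45239252 -0.84579034]]
nut1 0.66 [214.5, 237.7, 234.9, 257.6] 202 [ 0.602 -0.106  0.127] [ 0.586 -0.123  0.118] [ 0.618 -0.09   0.131]
nut1 0.6 [271.8, 180.1, 290.9, 196.5] 202 [0.611 0.049 0.126] [0.592 0.034 
[... 939 characters left out ...]
591 0.125 0.129] [0.573 0.109 0.119] [0.605 0.141 0.133]
nut1 0.47 [260.9, 211.6, 276.5, 225.7] 42 [0.609 0.057 0.129] [0.597 0.036 0.123] [0.624 0.067 0.132]
clamp 0.47 [297.7, 206.1, 311.9, 223.4] 117 [ 0.62  -0.03   0.134] [ 0.604 -0.051  0.119] [ 0.646 -0.016  0.138]
rack 0.69 [206.9, 161.7, 369.5, 293.5] 16676 [ 0.592 -0.002  0.119] [ 0.457 -0.17   0.02 ] [0.737 0.181 0.124]
bin 0.77 [229.6, 250.3, 362.6, 290.8] 3581 [ 0.488 -0.013  0.052] [ 0.443 -0.17   0.016] [0.535 0.148 0.085]
levers 0.6 [232.5, 175.7, 282.1, 181.5] 355 [0.7   0.075 0.131] [0.69  0.022 0.121] [0.713 0.131 0.134]
jar 0.86 [167.9, 240.7, 197.6, 270.4] 722 [0.526 0.273 0.083] [ 0.497  0.249 -0.001] [0.559 0.329 0.088]
```

```bash
python3 - <<'E'
from h import *
a=cv2.imread('pics/scene0.png')[90:380,90:420];cv2.imwrite('pics/s0c.png',cv2.resize(a,None,fx=2,fy=2,interpolation=cv2.INTER_CUBIC))
a=cv2.imread('pics/top0.png')[140:320,150:400];cv2.imwrite('pics/t0c.png',cv2.resize(a,None,fx=3,fy=3,interpolation=cv2.INTER_CUBIC))
# rack frame: shelf top pixels
p=snapshot('top')
v,u=np.mgrid[0:420,0:560];w,ok=world(p,u.ravel(),v.ravel())
w=w[ok]
m=(abs(w[:,2]-.12)<.006)&(w[:,0]>.45)&(w[:,0]<.8)&(abs(w[:,1])<.25)
q=w[m][:,:2].astype(np.float32)
print(cv2.minAreaRect(q),cv2.boxPoints(cv2.minAreaRect(q)))
ys=np.arange(-.15,.16,.02)
e=[np.percentile(q[abs(q[:,1]-y)<.006][:,0],1.) for y in ys]
c=np.polyfit(ys,e,1);print(c,np.round(np.array(e)-np.polyval(c,ys),4))
# rim: upper part of front
m=(w[:,0]>.42)&(w[:,0]<.5)&(abs(w[:,1])<.2)&(w[:,2]>.07)&(w[:,2]<.1)
r=w[m]
for y in ys:
    s=r[abs(r[:,1]-y)<.01]
    if len(s): print(round(y,2),s[np.argmax(s[:,2])].round(3))
E
```

```text
((0.6272745728492737, 0.007424607872962952), (0.22042252123355865, 0.3643028140068054), 7.952568531036377) [[ 0.49292195  0.17257617]
 [ 0.5433245  -0.18822314]
 [ 0.7616272  -0.15772696]
 [ 0.7112247   0.20307235]]
[-0.1375406   0.51880976] [ 0.0004  0.0003 -0.0001 -0.0002  0.0001 -0.0006 -0.0006  0.0009 -0.0002
  0.0008 -0.0013  0.0005 -0.0012  0.0005  0.0003  0.0003]
-0.15 [ 0.478 -0.15   0.087]
-0.13 [ 0.475 -0.126  0.085]
-0.11 [ 0.472 -0.107  0.085]
-0.09 [ 0.469 -0.09   0.085]
-0.07 [ 0.464 -0.066  0.086]
-0.05 [ 0.463 -0.044  0.087]
-0.03 [ 0.461 -0.029  0.085]
-0.01 [ 0.455 -0.005  0.086]
0.01 [0.455 0.009 0.085]
0.03 [0.452 0.029 0.088]
0.05 [0.449 0.051 0.085]
0.07 [0.446 0.077 0.085]
0.09 [0.441 0.099 0.086]
0.11 [0.438 0.119 0.085]
0.13 [0.437 0.126 0.085]
0.15 [0.471 0.148 0.097]
```

View pics/s0c.png

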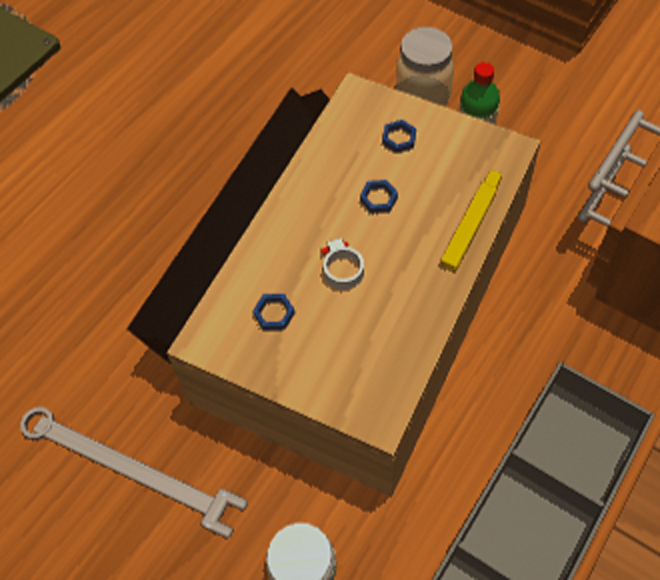

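View pics/t0c.png

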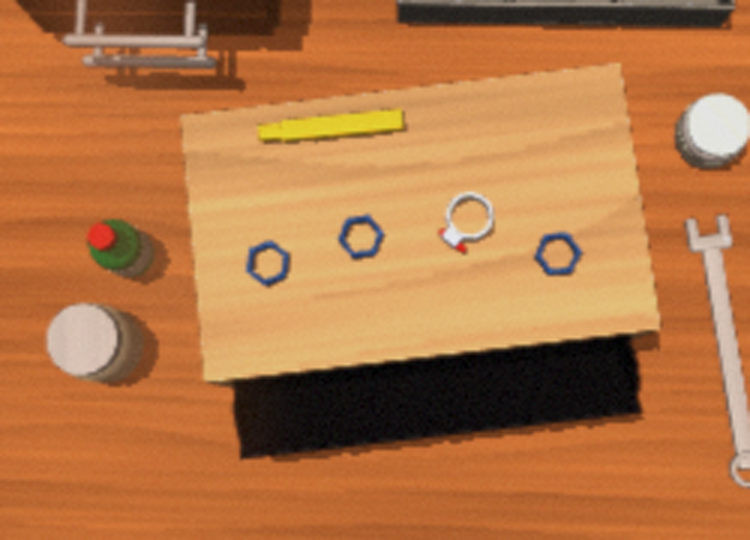

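The front edge's middle is at about (0.518, -0.008), with the shelf yawed 7.95°. The nuts are at shelf (x, y) of about (70, -109), (99, 46) and (90, 122) mm, and the clamp at (103, -39). In the top crop the nuts are at (557,254), (361,237) and (268,263). The bin is open below the edge. A 0.147 turn lines the tool up with the shelf axes, so I'll do that and then move above nut A's back side.

Emit:
send_rows(
  series=[
    {"turn":0.147,"grip":0.12},
    {"dx":34,"dy":-28},
    {"dx":34,"dy":-28},
    {"dx":34,"dy":-28},
    {"dx":34,"dy":-28},
    {"dx":34,"dy":-28},
    {"dx":34,"dy":-28},
    {"dx":34,"dy":-28},
    {"dx":34,"dy":-28},
    {"dx":34,"dy":-28},
    {"dx":34,"dy":-28},
    {"dx":34,"dy":-28},
    {"dx":34,"dy":-28},
    {"dx":34,"dy":-28},
    {"dx":34,"dy":-28},
    {"dx":34,"dy":-28},
    {"dx":21,"dy":-9},
    {},
    {},
  ],
  force=20,
)

```text
schema error: expected keys grip, dx, dy, dz, turn
```

```bash
cat >> h.py <<'E'
E0=np.array([.5181,-.0078]);TH=np.radians(7.95)
def sh(w):
    w=np.asarray(w,float);r=w[...,:2]-E0;c,s=np.cos(TH),np.sin(TH)
    return np.concatenate([np.stack([r[...,0]*c+r[...,1]*s,-r[...,0]*s+r[...,1]*c],-1),w[...,2:]],-1)
def st():
    s=get_state();print(round(s['clock'],2),'shelf',(sh(s['tool_pos'])*1000).round(1),'yaw-TH',round(2*np.arctan2(s['eef_rot'][1],s['eef_rot'][0])-TH,4),s['eef_rot'].round(4),'F',s['contact_force'].round(1),round(s['opening'],3))
E
python3 - <<'E'
from h import *
st()
p=snapshot('wrist'); save(p,'w1.png')
for t in ['nut1','clamp']:
    for r in regions_of(p,t)[:5]:
        v,u=np.where(r['pixels']); w,ok=world(p,u,v); w=sh(w[ok])*1000
        print(t,round(r['score'],2),r['extent'],len(u),np.median(w,0).round(0),np.percentile(w,2,0).round(0),np.percentile(w,98,0).round(0))
E
```

```text
0.75 shelf [-420.5 -538.9  238.8] yaw-TH 0.147 [9.898e-01 1.424e-01 0.000e+00 1.000e-04] F [ 0.5 -0.1  0.6] 1.002
```

View pics/w1.png

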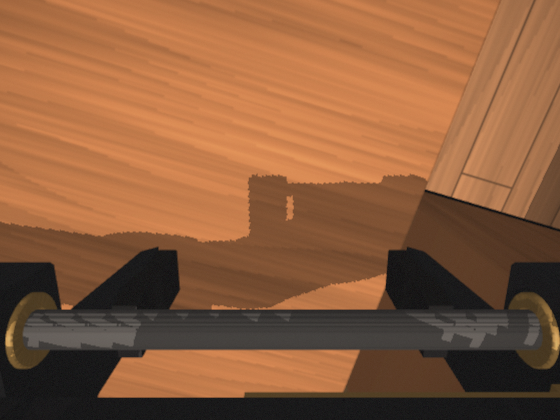

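The call was refused because every row needs all the keys. The wrist view still shows bare table, with the fingers at the bottom corners.

Emit:
send_rows(
  series=[
    {"dx":0,"dy":0,"dz":0,"turn":0.147,"grip":0.12},
    {"dx":34,"dy":-28,"dz":0,"turn":0,"grip":0.12},
    {"dx":34,"dy":-28,"dz":0,"turn":0,"grip":0.12},
    {"dx":34,"dy":-28,"dz":0,"turn":0,"grip":0.12},
    {"dx":34,"dy":-28,"dz":0,"turn":0,"grip":0.12},
    {"dx":34,"dy":-28,"dz":0,"turn":0,"grip":0.12},
    {"dx":34,"dy":-28,"dz":0,"turn":0,"grip":0.12},
    {"dx":34,"dy":-28,"dz":0,"turn":0,"grip":0.12},
    {"dx":34,"dy":-28,"dz":0,"turn":0,"grip":0.12},
    {"dx":34,"dy":-28,"dz":0,"turn":0,"grip":0.12},
    {"dx":34,"dy":-28,"dz":0,"turn":0,"grip":0.12},
    {"dx":34,"dy":-28,"dz":0,"turn":0,"grip":0.12},
    {"dx":34,"dy":-28,"dz":0,"turn":0,"grip":0.12},
    {"dx":34,"dy":-28,"dz":0,"turn":0,"grip":0.12},
    {"dx":34,"dy":-28,"dz":0,"turn":0,"grip":0.12},
    {"dx":34,"dy":-28,"dz":0,"turn":0,"grip":0.12},
    {"dx":21,"dy":-9,"dz":0,"turn":0,"grip":0.12},
    {"dx":0,"dy":0,"dz":0,"turn":0,"grip":0.12},
    {"dx":0,"dy":0,"dz":0,"turn":0,"grip":0.12},
  ],
  force=20,
)

```text
clock: 2.8
tool_pos: [0.6422, -0.1018, 0.2383]
eef_rot: [0.998, 0.069, -0.001, 0.0]
contact_force: [0.3, -0.2, 0.2]
opening: 0.12
```

```bash
python3 - <<'E'
from h import *
st()
p=snapshot('wrist'); save(p,'w2.png')
for t in ['nut1','clamp']:
    for r in regions_of(p,t)[:5]:
        v,u=np.where(r['pixels']); w,ok=world(p,u,v); w=sh(w[ok])*1000
        print(t,round(r['score'],2),r['extent'],len(u),np.median(w,0).round(0),np.percentile(w,2,0).round(0),np.percentile(w,98,0).round(0))
E
```

```text
2.8 shelf [ 109.9 -110.3  238.3] yaw-TH 0.0001 [ 9.976e-01  6.940e-02 -6.000e-04  4.000e-04] F [ 0.3 -0.2  0.2] 0.12
nut1 0.8 [257.3, 233.1, 303.1, 277.6] 716 [  80. -110.  130.] [  55. -121.  120.] [ 87. -94. 132.]
nut1 0.75 [34.9, 188.8, 92.5, 237.8] 1452 [103.  46. 130.] [ 87.  29. 121.] [119.  62. 132.]
clamp 0.79 [151.6, 177.4, 211.6, 244.7] 1845 [101. -35. 135.] [ 84. -60. 121.] [126. -19. 138.]
```

View pics/w2.png

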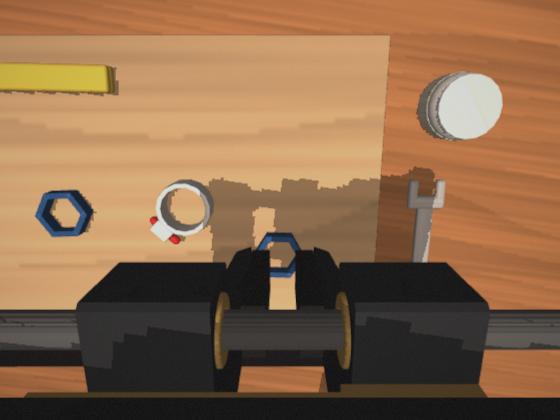

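The wrist view shows nut A at (280,255) centred between the fingertips, with the clamp clear at (183,210). Descending behind the nut.

Emit:
send_rows(
  series=[
    {"dx":0,"dy":0,"dz":30,"turn":0,"grip":0.12},
    {"dx":0,"dy":0,"dz":30,"turn":0,"grip":0.12},
    {"dx":0,"dy":0,"dz":30,"turn":0,"grip":0.12},
    {"dx":0,"dy":0,"dz":15,"turn":0,"grip":0.12},
    {"dx":0,"dy":0,"dz":9,"turn":0,"grip":0.12},
    {"dx":0,"dy":0,"dz":0,"turn":0,"grip":0.12},
    {"dx":0,"dy":0,"dz":0,"turn":0,"grip":0.12},
  ],
)

```text
clock: 3.65
tool_pos: [0.6435, -0.1017, 0.1259]
eef_rot: [0.998, 0.069, 0.001, 0.0]
contact_force: [0.7, -1.0, 0.3]
opening: 0.116
```

```bash
python3 - <<'E'
from h import *
st()
p=snapshot('scene'); save(p,'s3.png')
a=cv2.imread('pics/s3.png')[90:380,90:420];cv2.imwrite('pics/s3c.png',cv2.resize(a,None,fx=2,fy=2,interpolation=cv2.INTER_CUBIC))
E
```

```text
3.65 shelf [ 111.3 -110.3  125.9] yaw-TH -0.0004 [9.976e-01 6.910e-02 1.000e-03 3.000e-04] F [ 0.7 -1.   0.3] 0.116
```

View pics/s3c.png

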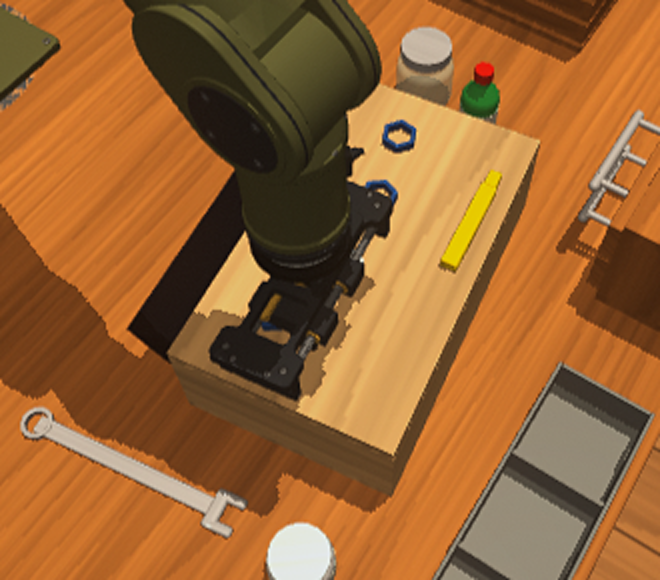

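The fingers are down behind nut A with no contact. Dropping 2 mm more, then sweeping it to the edge.

Emit:
send_rows(
  series=[
    {"dx":0,"dy":0,"dz":2,"turn":0,"grip":0.12},
    {"dx":-8,"dy":0,"dz":0,"turn":0,"grip":0.12},
    {"dx":-8,"dy":0,"dz":0,"turn":0,"grip":0.12},
    {"dx":-8,"dy":0,"dz":0,"turn":0,"grip":0.12},
    {"dx":-8,"dy":0,"dz":0,"turn":0,"grip":0.12},
    {"dx":-8,"dy":0,"dz":0,"turn":0,"grip":0.12},
    {"dx":-8,"dy":0,"dz":0,"turn":0,"grip":0.12},
    {"dx":-8,"dy":0,"dz":0,"turn":0,"grip":0.12},
    {"dx":-8,"dy":0,"dz":0,"turn":0,"grip":0.12},
    {"dx":-6,"dy":0,"dz":0,"turn":0,"grip":0.12},
    {"dx":-6,"dy":0,"dz":0,"turn":0,"grip":0.12},
    {"dx":-6,"dy":0,"dz":0,"turn":0,"grip":0.12},
    {"dx":-6,"dy":0,"dz":0,"turn":0,"grip":0.12},
    {"dx":-6,"dy":0,"dz":0,"turn":0,"grip":0.12},
    {"dx":-6,"dy":0,"dz":0,"turn":0,"grip":0.12},
    {"dx":-6,"dy":0,"dz":0,"turn":0,"grip":0.12},
    {"dx":0,"dy":0,"dz":0,"turn":0,"grip":0.12},
    {"dx":0,"dy":0,"dz":0,"turn":0,"grip":0.12},
  ],
)

```text
clock: 5.5
tool_pos: [0.5378, -0.116, 0.1228]
eef_rot: [0.998, 0.069, 0.0, 0.0]
contact_force: [0.4, 0.9, -0.4]
opening: 0.122
```

```bash
cat >> h.py <<'E'
def look(n):
    st()
    for c in ['scene','top']:
        p=snapshot(c); save(p,f'{c}{n}.png')
        for r in regions_of(p,'nut1')[:5]:
            v,u=np.where(r['pixels']); w,ok=world(p,u,v); w=sh(w[ok])*1000
            if len(w): print(c,round(r['score'],2),np.round(r['extent']),len(u),np.median(w,0).round(0),np.percentile(w,2,0).round(0),np.percentile(w,98,0).round(0))
    a=cv2.resize(cv2.imread(f'pics/scene{n}.png')[90:330,130:400],None,fx=1.5,fy=1.5,interpolation=cv2.INTER_CUBIC)
    b=cv2.resize(cv2.imread(f'pics/top{n}.png')[150:310,200:385],None,fx=2,fy=2,interpolation=cv2.INTER_CUBIC)
    h=max(a.shape[0],b.shape[0]);im=np.zeros((h,a.shape[1]+b.shape[1],3),np.uint8)
    im[:a.shape[0],:a.shape[1]]=a;im[:b.shape[0],a.shape[1]:]=b
    cv2.imwrite(f'pics/both{n}.png',im)
E
python3 -c "
from h import *
look('4')"
```

```text
5.5 shelf [   4.6 -109.9  122.8] yaw-TH -0.0 [9.976e-01 6.930e-02 1.000e-04 0.000e+00] F [ 0.4  0.9 -0.4] 0.122
scene 0.73 [274. 183. 290. 197.] 182 [101.  43. 127.] [ 86.  28. 118.] [117.  61. 131.]
scene 0.63 [281. 149. 298. 166.] 207 [ 88. 119. 125.] [ 71. 104. 116.] [105. 138. 131.]
top 0.69 [169. 243. 198. 270.] 647 [ 46. 276.  83.] [ 17. 252.  14.] [ 75. 309.  87.]
top 0.59 [232. 220. 245. 239.] 96 [ 90. 121. 129.] [ 72. 105. 119.] [105. 138. 133.]
top 0.46 [263. 208. 279. 228.] 129 [101.  45. 127.] [ 84.  28. 118.] [119.  62. 132.]
top 0.23 [178. 214. 203. 234.] 325 [123. 250.  73.] [107. 236.   1.] [148. 276. 111.]
```

View pics/both4.png

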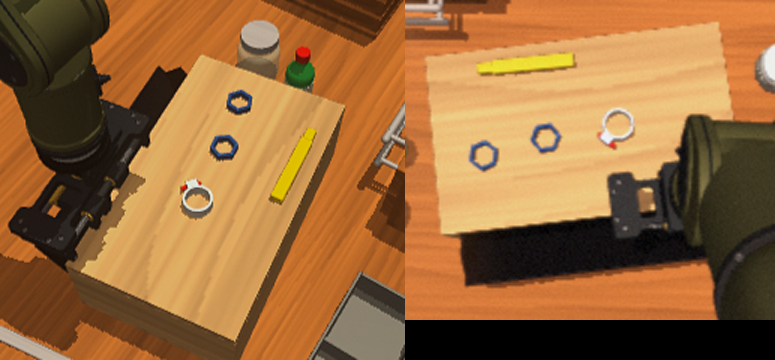

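Nut A is gone from the shelf, and the other items are unmoved. Lifting and moving on to nut B, at shelf (101, 45).

Emit:
send_rows(
  series=[
    {"dx":0,"dy":0,"dz":-25,"turn":0,"grip":0.12},
    {"dx":0,"dy":0,"dz":-35,"turn":0,"grip":0.12},
    {"dx":33,"dy":-37,"dz":0,"turn":0,"grip":0.12},
    {"dx":33,"dy":-37,"dz":0,"turn":0,"grip":0.12},
    {"dx":33,"dy":-37,"dz":0,"turn":0,"grip":0.12},
    {"dx":34,"dy":-44,"dz":0,"turn":0,"grip":0.12},
    {"dx":0,"dy":0,"dz":0,"turn":0,"grip":0.12},
    {"dx":0,"dy":0,"dz":0,"turn":0,"grip":0.12},
  ],
)

```text
clock: 6.5
tool_pos: [0.6453, 0.0528, 0.1822]
eef_rot: [0.997, 0.071, -0.0, -0.0]
contact_force: [-0.1, -0.9, -0.3]
opening: 0.121
```

```bash
python3 -c "
from h import *
look('5')
p=snapshot('wrist');save(p,'w5.png')"
```

```text
6.5 shelf [134.3  42.4 182.2] yaw-TH 0.0032 [ 9.975e-01  7.090e-02 -2.000e-04 -1.000e-04] F [-0.1 -0.9 -0.3] 0.121
```

View pics/both5.png

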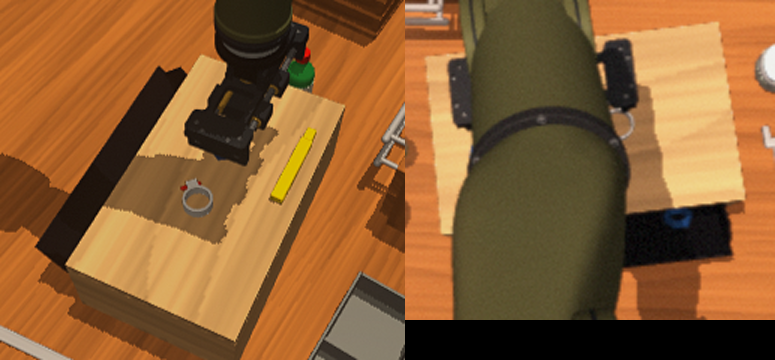

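View pics/w5.png

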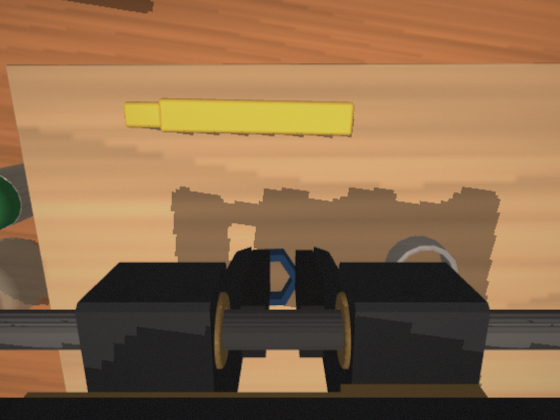

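```bash
python3 -c "
from h import *
st()
p=snapshot('wrist')
f=210/np.tan(np.radians(p['fov_y'])/2)
c,s=np.cos(TH),np.sin(TH)
for x,y in [(101,45),(101,26.5),(101,63.5),(119,45)]:
    w=np.array([E0[0]+(x*c-y*s)/1000,E0[1]+(x*s+y*c)/1000,.130])
    q=p['R']@w+p['t'];print(x,y,q[:2]/q[2]*f+[p['cx'],p['cy']])
im=p['img'].astype(int);m=(im[...,2]>im[...,0]+30)&(p['depth']>0)
v,u=np.where(m);w,_=world(p,u,v);w=sh(w)*1000;k=abs(w[:,2]-127)<8;print(k.sum(),w[k].min(0),w[k].max(0))
"
```

```text
6.75 shelf [133.3  38.6 182.8] yaw-TH -0.0027 [ 9.977e-01  6.800e-02 -3.000e-04  6.000e-04] F [ 0.4 -0.7 -0.3] 0.123
101 45 [271.70919531 282.27285982]
101 26.5 [303.4290387  282.22619198]
101 63.5 [239.98689015 282.31953129]
119 45 [271.4398233  253.50082377]
443 [ 86.60575931  31.96364174 123.50108248] [118.86910297  46.14560676 132.06056189]
```

Nut A shows inside the bin at (678,216) in the combined view. The tool needs small corrections (+6 x, +8 y) before it goes down behind nut B.

Emit:
send_rows(
  series=[
    {"dx":6,"dy":-8,"dz":0,"turn":0,"grip":0.12},
    {"dx":0,"dy":0,"dz":0,"turn":0,"grip":0.12},
    {"dx":0,"dy":0,"dz":25,"turn":0,"grip":0.12},
    {"dx":0,"dy":0,"dz":20,"turn":0,"grip":0.12},
    {"dx":0,"dy":0,"dz":10,"turn":0,"grip":0.12},
    {"dx":0,"dy":0,"dz":4,"turn":0,"grip":0.12},
    {"dx":0,"dy":0,"dz":0,"turn":0,"grip":0.12},
    {"dx":0,"dy":0,"dz":0,"turn":0,"grip":0.12},
    {"dx":0,"dy":0,"dz":0,"turn":0,"grip":0.12},
  ],
)

```text
clock: 7.7
tool_pos: [0.6508, 0.0599, 0.1247]
eef_rot: [0.998, 0.069, 0.001, -0.0]
contact_force: [-0.5, 0.0, 0.5]
opening: 0.119
```

```bash
python3 -c "
from h import *
st()"
```

```text
7.7 shelf [140.8  48.7 124.7] yaw-TH -0.0 [ 9.976e-01  6.930e-02  9.000e-04 -0.000e+00] F [-0.5  0.   0.5] 0.119
```

Emit:
send_rows(
  series=[
    {"dx":0,"dy":2,"dz":1,"turn":0,"grip":0.12},
    {"dx":-8,"dy":0,"dz":0,"turn":0,"grip":0.12},
    {"dx":-8,"dy":0,"dz":0,"turn":0,"grip":0.12},
    {"dx":-8,"dy":0,"dz":0,"turn":0,"grip":0.12},
    {"dx":-8,"dy":0,"dz":0,"turn":0,"grip":0.12},
    {"dx":-8,"dy":0,"dz":0,"turn":0,"grip":0.12},
    {"dx":-8,"dy":0,"dz":0,"turn":0,"grip":0.12},
    {"dx":-8,"dy":0,"dz":0,"turn":0,"grip":0.12},
    {"dx":-8,"dy":0,"dz":0,"turn":0,"grip":0.12},
    {"dx":-8,"dy":0,"dz":0,"turn":0,"grip":0.12},
    {"dx":-8,"dy":0,"dz":0,"turn":0,"grip":0.12},
    {"dx":-8,"dy":0,"dz":0,"turn":0,"grip":0.12},
    {"dx":-8,"dy":0,"dz":0,"turn":0,"grip":0.12},
    {"dx":-8,"dy":0,"dz":0,"turn":0,"grip":0.12},
    {"dx":-8,"dy":0,"dz":0,"turn":0,"grip":0.12},
    {"dx":-8,"dy":0,"dz":0,"turn":0,"grip":0.12},
    {"dx":-8,"dy":0,"dz":0,"turn":0,"grip":0.12},
    {"dx":-8,"dy":0,"dz":0,"turn":0,"grip":0.12},
    {"dx":0,"dy":0,"dz":0,"turn":0,"grip":0.12},
    {"dx":0,"dy":0,"dz":0,"turn":0,"grip":0.12},
  ],
)

```text
clock: 9.7
tool_pos: [0.5158, 0.039, 0.1228]
eef_rot: [0.998, 0.069, 0.0, 0.0]
contact_force: [0.4, -0.3, 0.1]
opening: 0.121
```

```bash
python3 -c "
from h import *
look('6')"
```

```text
9.7 shelf [  4.2  46.7 122.8] yaw-TH 0.0001 [9.976e-01 6.940e-02 2.000e-04 0.000e+00] F [ 0.4 -0.3  0.1] 0.121
scene 0.61 [281. 149. 298. 166.] 152 [ 89. 116. 127.] [ 74. 104. 119.] [105. 136. 131.]
top 0.62 [330. 253. 346. 264.] 97 [  -9. -113.   38.] [ -21. -128.   22.] [  4. -96.  49.]
top 0.45 [230. 221. 239. 234.] 41 [ 98. 132. 128.] [ 83. 117. 118.] [103. 139. 132.]
```

View pics/both6.png

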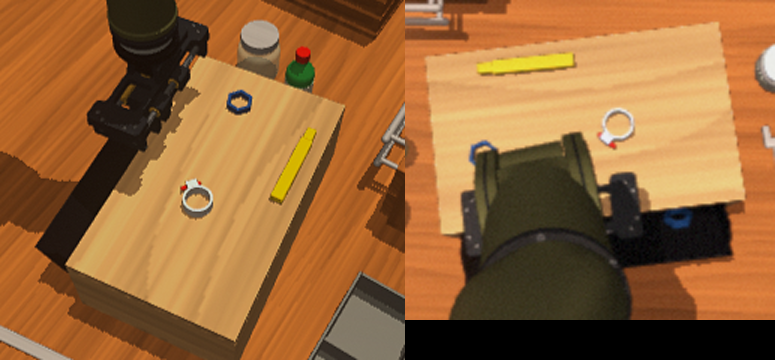

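Nut B is off the shelf. Next is nut C, at shelf (88, 121).

Emit:
send_rows(
  series=[
    {"dx":0,"dy":0,"dz":-25,"turn":0,"grip":0.12},
    {"dx":0,"dy":0,"dz":-35,"turn":0,"grip":0.12},
    {"dx":24,"dy":-15,"dz":0,"turn":0,"grip":0.12},
    {"dx":24,"dy":-15,"dz":0,"turn":0,"grip":0.12},
    {"dx":24,"dy":-15,"dz":0,"turn":0,"grip":0.12},
    {"dx":24,"dy":-15,"dz":0,"turn":0,"grip":0.12},
    {"dx":26,"dy":-15,"dz":0,"turn":0,"grip":0.12},
    {"dx":0,"dy":0,"dz":0,"turn":0,"grip":0.12},
    {"dx":0,"dy":0,"dz":0,"turn":0,"grip":0.12},
    {"dx":0,"dy":0,"dz":0,"turn":0,"grip":0.12},
  ],
)

```text
clock: 10.9
tool_pos: [0.6253, 0.129, 0.1824]
eef_rot: [0.998, 0.069, -0.001, 0.001]
contact_force: [-0.6, 0.2, 0.2]
opening: 0.117
```

```bash
python3 -c "
from h import *
look('7')
p=snapshot('wrist');save(p,'w7.png')"
```

```text
10.9 shelf [125.1 120.6 182.4] yaw-TH -0.0009 [ 9.976e-01  6.890e-02 -8.000e-04  6.000e-04] F [-0.6  0.2  0.2] 0.117
scene 0.46 [280. 157. 297. 165.] 74 [ 94. 109. 126.] [ 78. 104. 118.] [106. 122. 131.]
top 0.48 [269. 259. 283. 271.] 53 [-12.  43.  43.] [-18.  32.  22.] [ 0. 58. 48.]
top 0.42 [325. 253. 346. 268.] 141 [  -8. -110.   35.] [ -22. -128.   19.] [  3. -94. 121.]
```

View pics/both7.png

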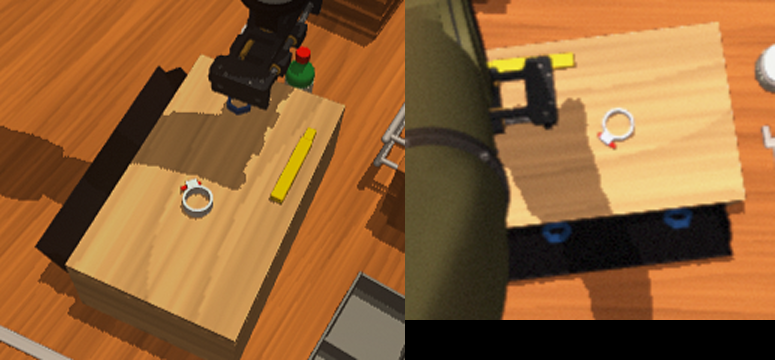

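View pics/w7.png

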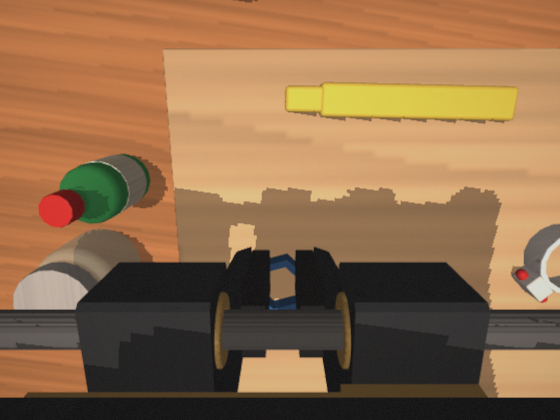

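Two nuts lie in the bin, at (556,232) and (678,216). Nut C is centred between the fingertips at (283,282) in the wrist view. Descending and sweeping it.

Emit:
send_rows(
  series=[
    {"dx":2,"dy":0,"dz":25,"turn":0,"grip":0.12},
    {"dx":0,"dy":0,"dz":20,"turn":0,"grip":0.12},
    {"dx":0,"dy":0,"dz":10,"turn":0,"grip":0.12},
    {"dx":0,"dy":0,"dz":4,"turn":0,"grip":0.12},
    {"dx":0,"dy":0,"dz":0,"turn":0,"grip":0.12},
    {"dx":0,"dy":0,"dz":0,"turn":0,"grip":0.12},
    {"dx":0,"dy":0,"dz":0,"turn":0,"grip":0.12},
  ],
)

```text
clock: 11.85
tool_pos: [0.6288, 0.1306, 0.1247]
eef_rot: [0.998, 0.069, 0.001, -0.0]
contact_force: [0.6, -0.0, 0.1]
opening: 0.12
```

```bash
python3 -c "
from h import *
st()"
```

```text
11.85 shelf [128.8 121.7 124.7] yaw-TH 0.0 [ 9.976e-01  6.930e-02  9.000e-04 -1.000e-04] F [ 0.6 -0.   0.1] 0.12
```

Emit:
send_rows(
  series=[
    {"dx":0,"dy":0,"dz":1,"turn":0,"grip":0.12},
    {"dx":-8,"dy":0,"dz":0,"turn":0,"grip":0.12},
    {"dx":-8,"dy":0,"dz":0,"turn":0,"grip":0.12},
    {"dx":-8,"dy":0,"dz":0,"turn":0,"grip":0.12},
    {"dx":-8,"dy":0,"dz":0,"turn":0,"grip":0.12},
    {"dx":-8,"dy":0,"dz":0,"turn":0,"grip":0.12},
    {"dx":-8,"dy":0,"dz":0,"turn":0,"grip":0.12},
    {"dx":-8,"dy":0,"dz":0,"turn":0,"grip":0.12},
    {"dx":-8,"dy":0,"dz":0,"turn":0,"grip":0.12},
    {"dx":-8,"dy":0,"dz":0,"turn":0,"grip":0.12},
    {"dx":-8,"dy":0,"dz":0,"turn":0,"grip":0.12},
    {"dx":-8,"dy":0,"dz":0,"turn":0,"grip":0.12},
    {"dx":-8,"dy":0,"dz":0,"turn":0,"grip":0.12},
    {"dx":-8,"dy":0,"dz":0,"turn":0,"grip":0.12},
    {"dx":-8,"dy":0,"dz":0,"turn":0,"grip":0.12},
    {"dx":-8,"dy":0,"dz":0,"turn":0,"grip":0.12},
    {"dx":-4,"dy":0,"dz":0,"turn":0,"grip":0.12},
    {"dx":0,"dy":0,"dz":0,"turn":0,"grip":0.12},
    {"dx":0,"dy":0,"dz":0,"turn":0,"grip":0.12},
  ],
)

```text
clock: 13.75
tool_pos: [0.5056, 0.1134, 0.1227]
eef_rot: [0.998, 0.069, 0.0, -0.0]
contact_force: [-0.3, 0.6, -0.7]
opening: 0.121
```

```bash
python3 -c "
from h import *
look('8')"
```

```text
13.75 shelf [  4.4 121.7 122.7] yaw-TH 0.0001 [ 9.976e-01  6.940e-02  3.000e-04 -0.000e+00] F [-0.3  0.6 -0.7] 0.121
scene 0.56 [104. 295. 214. 359.] 1309 [  -0. -262.    6.] [-131. -279.   -2.] [  97. -246.    9.]
top 0.62 [254. 251. 366. 290.] 2601 [-36. -41.  57.] [ -62. -162.   17.] [  3. 102.  84.]
top 0.43 [328. 254. 348. 266.] 152 [  -9. -112.   37.] [ -23. -131.   20.] [  3. -94. 120.]
```

View pics/both8.png

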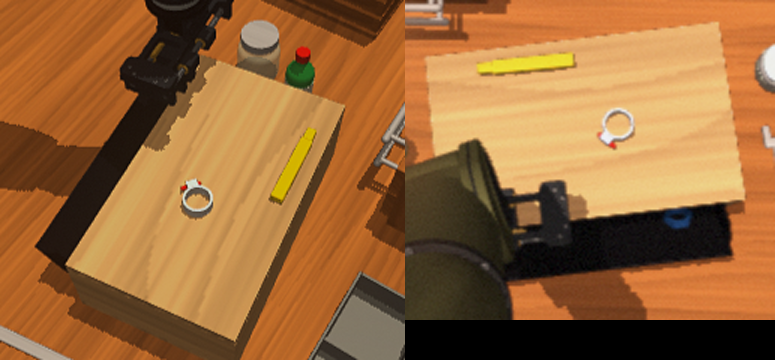

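All three nuts are off the shelf. Next I go over the rim to the robot side and check the bin contents.

Emit:
send_rows(
  series=[
    {"dx":0,"dy":0,"dz":-30,"turn":0,"grip":0.12},
    {"dx":0,"dy":0,"dz":-30,"turn":0,"grip":0.12},
    {"dx":-20,"dy":24,"dz":0,"turn":0,"grip":0.0},
    {"dx":-20,"dy":24,"dz":0,"turn":0,"grip":0.0},
    {"dx":-20,"dy":24,"dz":0,"turn":0,"grip":0.0},
    {"dx":-20,"dy":24,"dz":0,"turn":0,"grip":0.0},
    {"dx":-17,"dy":26,"dz":0,"turn":0,"grip":0.0},
    {"dx":0,"dy":0,"dz":0,"turn":0,"grip":0.0},
    {"dx":0,"dy":0,"dz":0,"turn":0,"grip":0.0},
    {"dx":0,"dy":0,"dz":0,"turn":0,"grip":0.0},
  ],
)

```text
clock: 14.95
tool_pos: [0.4271, -0.0199, 0.1828]
eef_rot: [0.998, 0.07, 0.001, -0.0]
contact_force: [1.0, 0.4, -0.4]
opening: 0.002
```

```bash
python3 -c "
from h import *
look('9')
p=snapshot('wrist');save(p,'w9.png')
for r in regions_of(p,'nut1')[:5]:
    v,u=np.where(r['pixels']); w,ok=world(p,u,v); w=sh(w[ok])*1000
    print(round(r['score'],2),np.round(r['extent']),np.median(w,0).round(0))
"
```

```text
14.95 shelf [-91.8   0.5 182.8] yaw-TH 0.0014 [ 9.975e-01  7.000e-02  7.000e-04 -3.000e-04] F [ 1.   0.4 -0.4] 0.002
top 0.61 [242. 265. 252. 276.] 114 [ -8. 118.  38.] [-22. 103.  21.] [  3. 135.  50.]
top 0.48 [271. 258. 282. 269.] 88 [-9. 49. 39.] [-20.  33.  20.] [ 4. 64. 48.]
top 0.42 [325. 250. 344. 267.] 140 [  -9. -110.   35.] [ -23. -128.   20.] [  4. -94. 114.]
0.9 [192.  60. 245. 100.] [-6. 48. 37.]
0.82 [ 97.  58. 144. 103.] [ -7. 121.  39.]
0.75 [405.  57. 458.  98.] [  -5. -109.   37.]
```

View pics/both9.png

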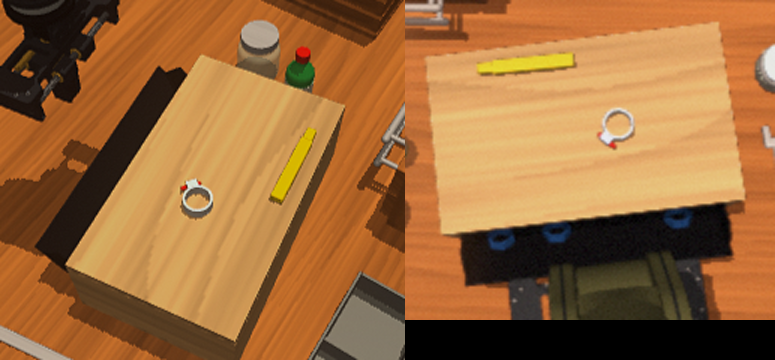

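View pics/w9.png

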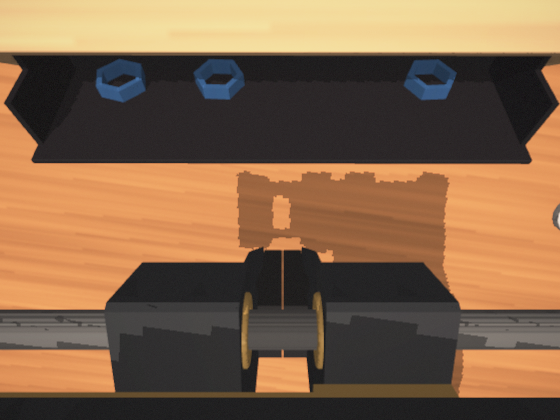

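All three nuts are inside the bin, in the wrist view at (120,80), (218,78) and (430,78). Lowering in front of the panel.

Emit:
send_rows(
  series=[
    {"dx":0,"dy":0,"dz":30,"turn":0,"grip":0},
    {"dx":0,"dy":0,"dz":30,"turn":0,"grip":0},
    {"dx":0,"dy":0,"dz":30,"turn":0,"grip":0},
    {"dx":0,"dy":0,"dz":20,"turn":0,"grip":0},
    {"dx":0,"dy":0,"dz":0,"turn":0,"grip":0},
    {"dx":0,"dy":0,"dz":0,"turn":0,"grip":0},
  ],
)

```text
clock: 15.85
tool_pos: [0.4261, -0.0208, 0.0728]
eef_rot: [0.998, 0.069, -0.0, 0.0]
contact_force: [0.3, -0.8, -0.0]
opening: 0.003
```

```bash
python3 -c "
from h import *
st()"
```

```text
15.85 shelf [-92.9  -0.2  72.8] yaw-TH 0.0004 [ 9.976e-01  6.950e-02 -3.000e-04  1.000e-04] F [ 0.3 -0.8 -0. ] 0.003
```

Pushing about 66 mm now, with the last part to follow in small steps.

Emit:
send_rows(
  series=[
    {"dx":4,"dy":0,"dz":0,"turn":0,"grip":0},
    {"dx":4,"dy":0,"dz":0,"turn":0,"grip":0},
    {"dx":4,"dy":0,"dz":0,"turn":0,"grip":0},
    {"dx":4,"dy":0,"dz":0,"turn":0,"grip":0},
    {"dx":4,"dy":0,"dz":0,"turn":0,"grip":0},
    {"dx":4,"dy":0,"dz":0,"turn":0,"grip":0},
    {"dx":4,"dy":0,"dz":0,"turn":0,"grip":0},
    {"dx":4,"dy":0,"dz":0,"turn":0,"grip":0},
    {"dx":4,"dy":0,"dz":0,"turn":0,"grip":0},
    {"dx":4,"dy":0,"dz":0,"turn":0,"grip":0},
    {"dx":4,"dy":0,"dz":0,"turn":0,"grip":0},
    {"dx":4,"dy":0,"dz":0,"turn":0,"grip":0},
    {"dx":4,"dy":0,"dz":0,"turn":0,"grip":0},
    {"dx":4,"dy":0,"dz":0,"turn":0,"grip":0},
    {"dx":4,"dy":0,"dz":0,"turn":0,"grip":0},
    {"dx":4,"dy":0,"dz":0,"turn":0,"grip":0},
    {"dx":2,"dy":0,"dz":0,"turn":0,"grip":0},
    {"dx":0,"dy":0,"dz":0,"turn":0,"grip":0},
  ],
)

```text
clock: 17.65
tool_pos: [0.4925, -0.0117, 0.0727]
eef_rot: [0.998, 0.069, 0.001, -0.0]
contact_force: [-0.4, 1.1, 0.5]
opening: 0.008
```

```bash
python3 -c "
from h import *
look('10')
p=snapshot('wrist');save(p,'w10.png')"
```

```text
17.65 shelf [-25.9  -0.3  72.7] yaw-TH 0.0001 [ 9.976e-01  6.940e-02  8.000e-04 -0.000e+00] F [-0.4  1.1  0.5] 0.008
top 0.23 [296. 206. 313. 223.] 75 [ 96. -34. 134.] [ 82. -60. 120.] [123. -20. 139.]
top 0.17 [209. 161. 369. 271.] 12024 [110.  -4. 119.] [  -1. -175.   91.] [214. 174. 123.]
```

View pics/both10.png

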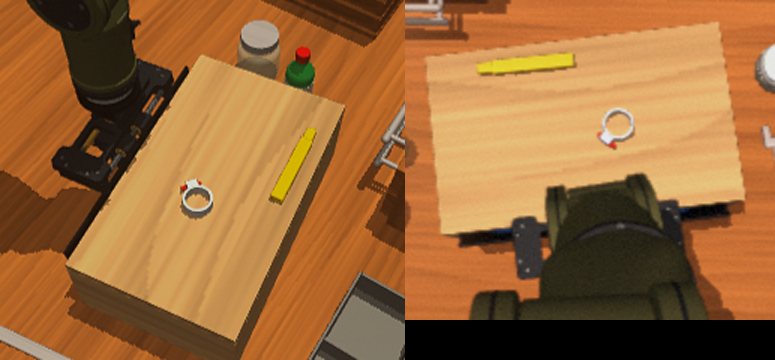

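Emit:
send_rows(
  series=[
    {"dx":2,"dy":0,"dz":0,"turn":0,"grip":0},
    {"dx":2,"dy":0,"dz":0,"turn":0,"grip":0},
    {"dx":2,"dy":0,"dz":0,"turn":0,"grip":0},
    {"dx":2,"dy":0,"dz":0,"turn":0,"grip":0},
    {"dx":2,"dy":0,"dz":0,"turn":0,"grip":0},
    {"dx":2,"dy":0,"dz":0,"turn":0,"grip":0},
    {"dx":2,"dy":0,"dz":0,"turn":0,"grip":0},
    {"dx":0,"dy":0,"dz":0,"turn":0,"grip":0},
    {"dx":0,"dy":0,"dz":0,"turn":0,"grip":0},
  ],
)

```text
clock: 18.8
tool_pos: [0.5059, -0.0098, 0.0727]
eef_rot: [0.998, 0.069, 0.0, -0.0]
contact_force: [-0.4, -0.2, 0.0]
opening: 0.005
```

```bash
python3 -c "
from h import *
st()"
```

```text
18.8 shelf [-12.4  -0.3  72.7] yaw-TH 0.0001 [ 9.976e-01  6.940e-02  5.000e-04 -0.000e+00] F [-0.4 -0.2  0. ] 0.005
```

Emit:
send_rows(
  series=[
    {"dx":1,"dy":0,"dz":0,"turn":0,"grip":0},
    {"dx":1,"dy":0,"dz":0,"turn":0,"grip":0},
    {"dx":1,"dy":0,"dz":0,"turn":0,"grip":0},
    {"dx":0,"dy":0,"dz":0,"turn":0,"grip":0},
  ],
)

```text
clock: 19.2
tool_pos: [0.5085, -0.0094, 0.0727]
eef_rot: [0.998, 0.069, 0.0, 0.0]
contact_force: [-0.0, -0.4, 0.4]
opening: 0.007
```

Emit:
send_rows(
  series=[
    {"dx":1,"dy":0,"dz":0,"turn":0,"grip":0},
    {"dx":1,"dy":0,"dz":0,"turn":0,"grip":0},
    {"dx":0,"dy":0,"dz":0,"turn":0,"grip":0},
  ],
)

```text
clock: 19.5
tool_pos: [0.5091, -0.0093, 0.0727]
eef_rot: [0.998, 0.069, -0.001, 0.0]
contact_force: [-4.6, 0.5, 3.2]
opening: 0.003
```

```bash
python3 -c "
from h import *
st()"
```

```text
19.5 shelf [-9.1 -0.3 72.7] yaw-TH 0.0001 [ 9.976e-01  6.940e-02 -1.200e-03  1.000e-04] F [-4.6  0.5  3.2] 0.003
```

The tool has stopped at -9.1 mm with the force rising, as expected for flush. Pressing slightly harder, then backing off to look.

Emit:
send_rows(
  series=[
    {"dx":1,"dy":0,"dz":0,"turn":0,"grip":0},
    {"dx":1,"dy":0,"dz":0,"turn":0,"grip":0},
    {"dx":0,"dy":0,"dz":0,"turn":0,"grip":0},
    {"dx":0,"dy":0,"dz":0,"turn":0,"grip":0},
  ],
)

```text
clock: 19.9
tool_pos: [0.5089, -0.0094, 0.0726]
eef_rot: [0.998, 0.069, -0.003, 0.0]
contact_force: [-7.9, -0.3, 6.8]
opening: 0.006
```

Emit:
send_rows(
  series=[
    {"dx":-4,"dy":0,"dz":0,"turn":0,"grip":0},
    {"dx":-10,"dy":0,"dz":0,"turn":0,"grip":0},
    {"dx":-20,"dy":0,"dz":0,"turn":0,"grip":0},
    {"dx":-30,"dy":0,"dz":0,"turn":0,"grip":0},
    {"dx":-15,"dy":0,"dz":-30,"turn":0,"grip":0},
    {"dx":0,"dy":0,"dz":-50,"turn":0,"grip":0},
    {"dx":0,"dy":0,"dz":-30,"turn":0,"grip":0},
    {"dx":0,"dy":0,"dz":0,"turn":0,"grip":0},
    {"dx":0,"dy":0,"dz":0,"turn":0,"grip":0},
  ],
)

```text
clock: 20.8
tool_pos: [0.4347, -0.0199, 0.1831]
eef_rot: [0.998, 0.069, 0.001, 0.0]
contact_force: [-0.3, 0.2, -0.6]
opening: 0.004
```

```bash
python3 -c "
from h import *
look('11')
for c in ['wrist','top']:
    p=snapshot(c);save(p,c+'11.png')
    v,u=np.mgrid[0:420,0:560];w,ok=world(p,u.ravel(),v.ravel());w=sh(w[ok])*1000
    for y in range(-150,151,50):
        s=w[(abs(w[:,1]-y)<6)&(w[:,2]>70)&(w[:,2]<108)&(w[:,0]>-70)&(w[:,0]<40)]
        e=w[(abs(w[:,1]-y)<6)&(w[:,2]>114)&(w[:,2]<126)]
        print(c,y,'panel',len(s),np.percentile(s[:,0],[5,50]).round(1) if len(s) else '', 'edge',np.percentile(e[:,0],1).round(1) if len(e) else '')
"
```

```text
20.8 shelf [-84.2  -0.4 183.1] yaw-TH -0.0001 [0.9976 0.0693 0.0014 0.    ] F [-0.3  0.2 -0.6] 0.004
wrist -150 panel 118 [2.  2.1] edge 2.0
wrist -100 panel 120 [1.9 2. ] edge 2.0
wrist -50 panel 101 [1.8 1.9] edge 1.9
wrist 0 panel 137 [0.9 1.8] edge 1.8
wrist 50 panel 108 [1.4 1.7] edge 1.7
wrist 100 panel 100 [1.6 1.6] edge 1.6
wrist 150 panel 102 [1.5 1.6] edge 1.5
top -150 panel 3 [0.1 0.1] edge 1.8
top -100 panel 4 [0.1 0.2] edge 2.1
top -50 panel 4 [0.1 0.2] edge 2.2
top 0 panel 4 [0.1 0.2] edge 1.4
top 50 panel 4 [0.  0.1] edge 2.2
top 100 panel 3 [0.  0.1] edge 2.3
top 150 panel 6 [0.  0.2] edge 2.7
```

View pics/both11.png

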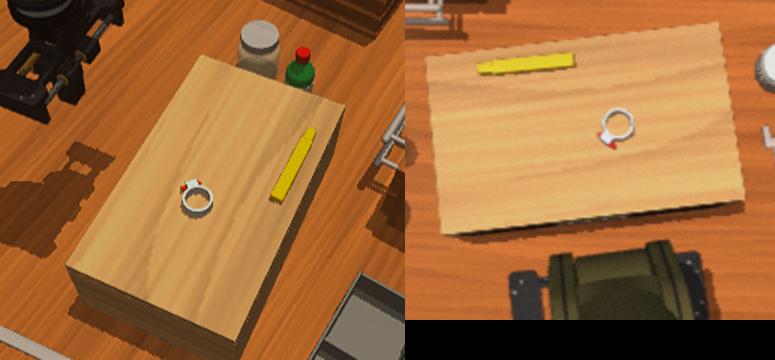

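View pics/wrist11.png

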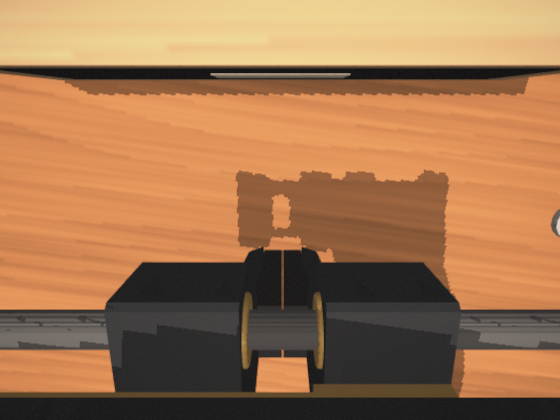

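```bash
python3 -c "
from h import *
p=snapshot('wrist')
v,u=np.mgrid[0:420,0:560];w,ok=world(p,u.ravel(),v.ravel());w=sh(w[ok])*1000
for lo in range(10,122,10):
    s=w[(abs(w[:,1])>90)&(abs(w[:,1])<150)&(w[:,2]>lo)&(w[:,2]<lo+10)&(w[:,0]>-40)&(w[:,0]<10)]
    if len(s):print(lo,len(s),np.median(s[:,0]).round(2))
print(finish_job())
"
```

```text
10 20 1.98
20 145 1.83
30 161 1.84
40 166 1.94
50 175 1.98
60 215 2.01
70 331 1.76
80 200 1.74
90 351 1.97
100 278 1.71
110 1188 2.89
120 2884 6.04
the job is handed in; nothing more can be done
None
```

The job is done: all three blue nuts are in the bin, and the bin is fully shut. I swept them off the front edge one at a time with the fingers. I then pushed the panel shut from the robot side, backed the arm away and handed the job in at about 21 s.

- **Nuts:** Before shutting, the wrist camera saw all three nuts in the bin, and the top camera also reported all three there. The shut bin hides them, so I could not check again afterwards.
- **Bin:** The panel stopped moving at the flush position with about 8 N along the push. With the arm clear, its face was vertical and level with the shelf edge to within about 0.3 mm.
- **Other things:** The clamp and tire levers look unmoved in the last images, and so do the jar and oil bottle. I checked the wrench and tin less closely, but the arm stayed clear of both.
- **Disagreements:** One move was refused at the start for missing keys, so nothing moved. The detector sometimes labelled other things as nuts: the jar, wrench, bin, clamp or shelf. I dropped those after comparing them with the pictures.

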